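Flip the status tag of the gauged flask

TASK

The broad flat glass flask has been gauged: flip the metal tag on its stand right over its hinge, so that it lies flat on the flask's side with the round disc face up. Only touch and push the tag with the fingertips, do not pinch it, and leave the other two tags, the bottles and everything else as they are.

Things in the scene. Friction and masses are not known exactly. Their poses are not given: they have to be found in the camera images.
- tag_flat (a joint): angle (rad) of the tag on the flat flask's stand: 0 = face lies level on the robot's side of the hinge, straight bar up; pi/2 = upright; pi = level on the bottle's side, round disc up. It starts between 0 and 0.3. Stops at 0 and pi. Stiff hinge: stays at any angle where left, takes about 0.08 N m to turn (3 N at the tail); pressing the tail down raises the face like a see-saw
- hinge_flat (a point): middle of the hinge axis of the flat flask's tag, 85 mm above the table, fixed to the stand: x points level from the hinge to the bottle (its centre 165 mm away), y along the hinge axis, z up. Two fork posts 8 mm thick at y = +-42 mm end 8 mm above the axis; rest pins, 10 mm across, at x = +-66, y = +-27 mm carry the level tag
- face_flat (a point): centre of the face of the flat flask's tag, in the plate's mid-plane, 37.5 mm from the hinge; turns with the tag: x towards hinge and tail, y along the hinge, z out of the bar side. All three tags: one aluminium plate 5 mm thick, hinged through its mid-plane; face 75 mm long out from the hinge, 70 wide; opposite it, beyond the hinge, a tail 55 long, 36 wide
- stand_flat: stand of the flat flask, fixed to the table: grey base plate 12 mm thick, at most 100 mm wide, from x = -90 to 220 mm; origin on the table straight below the middle of the hinge, x towards the bottle, z up. Nothing stands under the tag's tail but this plate, its top 73 mm below the hinge
- tag_round (a joint): angle (rad) of the tag on the tall round bottle's stand: 0 = face lies level on the robot's side of the hinge, straight bar up; pi/2 = upright; pi = level on the bottle's side, round disc up. It starts between 0 and 0.3. Stops at 0 and pi. Stiff hinge: stays at any angle where left, takes about 0.08 N m to turn (3 N at the tail); pressing the tail down raises the face like a see-saw
- hinge_round (a point): middle of the hinge axis of the tall round bottle's tag, 85 mm above the table, fixed to the stand: x points level from the hinge to the bottle (its centre 165 mm away), y along the hinge axis, z up. Two fork posts 8 mm thick at y = +-42 mm end 8 mm above the axis; rest pins, 10 mm across, at x = +-66, y = +-27 mm carry the level tag
- tag_jar (a joint): angle (rad) of the tag on the short jar's stand: 0 = face lies level on the robot's side of the hinge, straight bar up; pi/2 = upright; pi = level on the bottle's side, round disc up. It starts between 2.85 and 3.14 (already turned over). Stops at 0 and pi. Stiff hinge: stays at any angle where left, takes about 0.08 N m to turn (3 N at the tail); pressing the tail down raises the face like a see-saw
- hinge_jar (a point): middle of the hinge axis of the short jar's tag, 85 mm above the table, fixed to the stand: x points level from the hinge to the bottle (its centre 165 mm away), y along the hinge axis, z up. Two fork posts 8 mm thick at y = +-42 mm end 8 mm above the axis; rest pins, 10 mm across, at x = +-66, y = +-27 mm carry the level tag
- flask_flat: loose clear glass broad flat flask (rectangular body 84 mm wide across the stand, 46 mm deep, 125 mm tall; round neck and white cap, 200 mm tall in all), standing on the back of its stand; origin at the centre of its underside, z up
- bottle_round: loose clear glass round bottle, 64 mm across, 200 mm tall with white cap, standing on the back of its stand; origin at the centre of its underside, z up
- jar: loose clear glass round jar, 72 mm across, 100 mm tall, white lid, standing on the back of its stand; origin at the centre of its underside, z up
- ring_gauge: bystander: loose steel ring, 48 mm across, 18 mm high, lying between two stands; origin at the centre of its underside
- plug_gauge: bystander: loose steel plug gauge standing upright between two stands, 32 mm across, 60 mm tall; origin at the centre of its underside
- pouch: bystander: loose black caliper pouch, 50 x 170 x 22 mm; origin at the centre of its underside
- snap_gauge: bystander: loose flat steel U-shaped gauge, 90 x 58 x 8 mm; origin on its underside, in the middle of its straight back
- cap: bystander: loose white bottle cap, 34 mm across, 24 mm high, between two stands near the bottles; origin at the centre of its underside
There are look-alikes about, which are no part of the job. What is shaped like the bottle_round but orange is not meant. Leave any blue look-alike of the jar alone.

How it is judged:
By the outcome, as a careful person would: the job done as asked, in the order asked, and still so for the second after the job is handed in, with the robot touching nothing.
It also fails if it takes over 45 s, if anything falls off the work surface, if the arm or the gripper's body presses on something with over 40 N, if the wrist force passes 120 N, or if a joint passes its speed limit or range.

ROBOT

A 6-joint arm with a two-finger parallel gripper is mounted at the origin on the work surface. World frame = base frame: x ahead of the robot, y to its left, z up, the work surface at z = 0. Lengths are in m, angles in rad, forces in N, time in s.
With the tool pointing down it reaches from about 0.35 to 0.95 m from the base axis. Payload 17.4 kg.
Tool frame: the origin (TCP) lies midway between the tips of the shut fingers; the grasp point (between the pads) lies 19 mm behind it (manip.hold_point_z is the distance from the TCP to the grasp point, in m); z points along the fingers, x is the direction in which the jaws open and shut, and the axes are right-handed (so a half turn about z gives the same grasp; the last joint's range is limited). The gripper opens to 93 mm and grips with 3 to 60 N. Pads are 15 mm wide; open, the fingers measure 128 mm over their backs; the gripper's body (75 mm by 188 mm) begins 65 mm behind the grasp point.
Start: joints at [1.185, 0.116, 1.442, -0, 1.584, -0.038], TCP at [0.23, 0.635, 0.219] pointing down, gripper open.
Joint ranges: [-2.83, 2.83], [-0.83, 2.19], [0.07, 2.5], [-1.14, 4.28], [0.01, 3], [-2.97, 2.97]. Speed limits (rad/s): [1.89, 1.89, 2.22, 3.14, 3.14, 3.14].

INTERFACE

Orientations are given as a unit quaternion [x, y, z, w].
In Python, from station import get_obs, camera, job, manip gives the robot as it stands. The module is installed in compiled form; this text tells all that it offers.
- The arm moves only by the tool play_rows, never from a script. Its argument "plan" is one flat list of numbers, 7 for each row, row after row: the closure in counts, from 0 (fully open) to 255 (shut), then the shift along the tool's x, y, z in cm, then the turn, a rotation vector about the tool's x, y, z in degrees. In form: [grip, dx, dy, dz, rx, ry, rz, grip, dx, dy, dz, rx, ry, rz, ...]. A call has 1 to 20 rows; each row is the pose to reach, as a shift and turn from the pose measured when the call began, along the tool's axes at that moment; what a row does not reach only later rows make up. A row lasts 1/10 s, in which the tool goes at most 50 mm and 8.59 degrees, less where a joint would pass 70% of its speed; a pose out of reach is approached as far as the arm can. A call with a gripper value outside its range is refused whole. The fingers move at their own pace and stop on an object; "squeeze" is the grip in N (left out, the last holds). Time passes only in rows, so rows that repeat a pose let the fingers close. It gives the time, the measured TCP pose, the force and the opening at its end, in the units of the state.
- get_obs(): the state, without advancing time (a new reading comes with each control period).
- camera(name): name is "scene" or "top" or "wrist"; returns a dict with "color" (420x560x3 uint8, red, green, blue), "fx", "fy", "cx", "cy" (pixels), "dist_coeffs" ([k1, k2, p1, p2, k3] as OpenCV has them; the pictures are not rectified), "R" (3x3) and "t" (3): a world point X has camera coordinates R X + t; the wrist camera has in their place "mount" (4x4, takes a point from camera to tool coordinates, whose origin is the TCP and whose axes are the tool frame's). Camera axes: x right, y down, z forward; pixel columns grow to the right and rows downward; lengths in m; the calibration is good to about 2 mm. A picture is of the moment at which its call begins: read the wrist's pose just before it. There is no depth.
- job.close_job(): hands the job in, once; it reports no verdict.
The state is a dict: "time_s": time; "q": joint angles; "dq": joint speeds; "joint_efforts": joint torques, N m; "position": TCP position; "eef_rot": TCP orientation; "wrist_force": force on the tool from outside, world axes, zero at the start; "wrist_torque": the same for the moment, N m; "opening": opening from 0.0 (shut) to 1.0 (fully open).
Only numpy, scipy, OpenCV 4.12 (cv2) and the standard library are available. Lean on these libraries where they do the work, as an engineer would, in place of code of your own. Each camera call takes 0.05 s, during which the arm holds its last target. There are 200 camera calls.

## Working session

There is one attempt and no reset: what is moved stays moved. The work goes in short steps, Python scripts to look and compute and a tool call to move; the robot and the scene stay as the last step left them, time stands still between calls to the robot, and variables do not carry over. Pictures are saved under pics/ and viewed, on a budget of 10 in all, crops included, one or two more only if the job needs it, and the job is handed in when it is done.

Besides the shell and the picture viewer there is one more tool, called as a command line: name --argument value ..., lists and objects as JSON in quotes. play_rows: Moves the arm, as the interface text tells. Its arguments: {"type":"object","properties":{"plan":{"type":"array","items":{"type":"number"}},"squeeze":{"type":"number"}},"required":["plan"]}

```bash
mkdir -p pics
python3 - <<'E'
from station import get_obs,camera
import cv2
o=get_obs();print(o)
for n in("scene","top"):
    c=camera(n);cv2.imwrite(f"pics/{n}0.png",c["color"][:,:,::-1])
    print(n,{k:v for k,v in c.items() if k!="color"})
E
```

```text
{'time_s': 0.0, 'q': array([ 1.18518151e+00,  1.16452385e-01,  1.44225031e+00,  6.25587094e-06,
        1.58398371e+00, -3.78074569e-02]), 'dq': array([-0.00138325, -0.00022016,  0.00034382, -0.00064825, -0.00030913,
       -0.00165782]), 'joint_efforts': array([ 2.98868828e-03, -7.21263957e+01, -6.22612882e+01,  7.80700520e-02,
        2.38787587e-02, -1.10126271e-04]), 'position': array([0.23000222, 0.63439544, 0.21793712]), 'eef_rot': array([ 8.18790817e-01,  5.74091717e-01, -4.61021831e-04,  2.94180480e-04]), 'wrist_force': array([-0.11593076, -0.30216299,  0.3456872 ]), 'wrist_torque': array([-0.038266  ,  0.02593645,  0.03929271]), 'opening': 1.001311791254991}
scene {'fx': 387.24477380322776, 'fy': 387.24477380322776, 'cx': 282.7796286153821, 'cy': 209.52794823539486, 'dist_coeffs': array([-0.11314487,  0.        ,  0.        ,  0.        ,  0.        ]), 'R': array([[ 0.65016392,  0.75943793, -0.02325758],
       [ 0.44397735, -0.40457881, -0.7994999 ],
       [-0.61658007,  0.50948015, -0.60021579]]), 't': array([-0.36434001, -0.1567136 ,  1.62891981])}
top {'fx': 390.85864300816263, 'fy': 390.85864300816263, 'cx': 276.4010529606292, 'cy': 212.6283994825109, 'dist_coeffs': array([0.01228944, 0.        , 0.        , 0.        , 0.        ]), 'R': array([[ 0.00631472, -0.99994095,  0.00884395],
       [-0.99436346, -0.00721506, -0.10577923],
       [ 0.1058368 , -0.00812613, -0.99435031]]), 't': array([0.02178718, 0.54905068, 1.03828978])}
```

View pics/scene0.png

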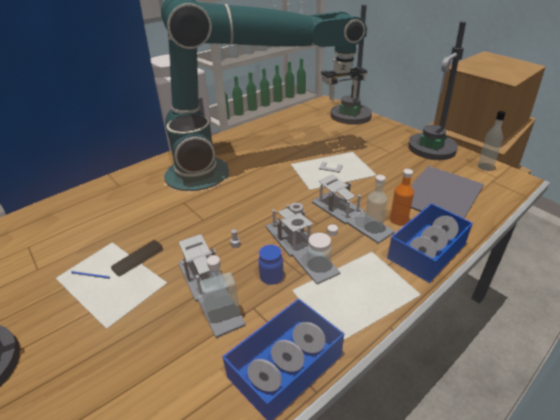

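View pics/top0.png

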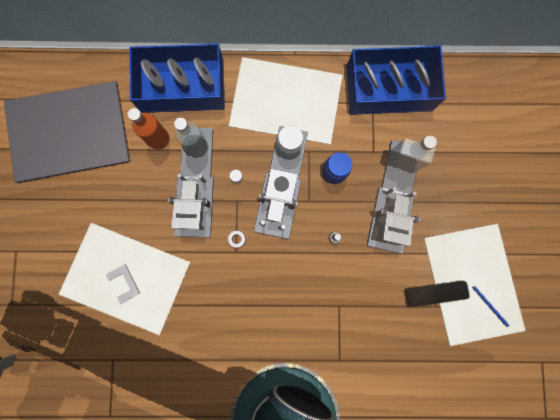

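The two pictures show three stands. In the top view:
- Left (190,185): a round clear bottle with its cap at (180,125). The orange look-alike is at (143,125).
- Middle (283,180): the jar, with its tag already turned so the disc is up. The blue look-alike is at (338,167).
- Right (397,210): a clear flask with its cap at (428,143), and its tag with the bar up at (398,229).

My candidates for the flat flask's tag are the tags at (187,215) and (398,228). I choose the right one and will check it in a close crop.

Run:
```python
import cv2,numpy as np
t=cv2.imread("pics/top0.png")[125:260,355:450];s=cv2.imread("pics/scene0.png")[225:340,165:265]
f=lambda i,k:cv2.resize(i,None,fx=k,fy=k,interpolation=cv2.INTER_CUBIC)
a=f(t,4.4)[:594];b=f(s,3.7);c=np.zeros((600,800,3),np.uint8)
c[:a.shape[0],:a.shape[1]]=a;c[:b.shape[0],425:425+b.shape[1]]=b[:, :375]
cv2.imwrite("pics/crop1.png",c)
```

```text
(no output)
```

View pics/crop1.png

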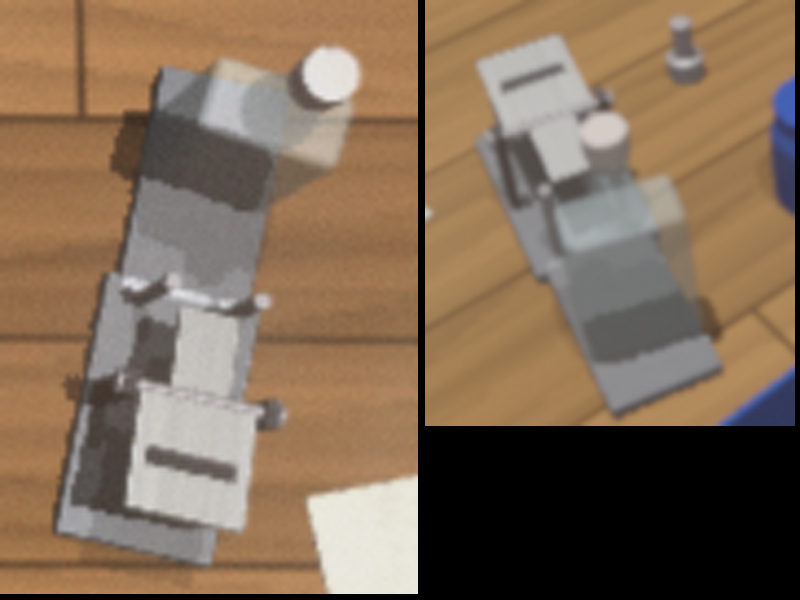

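The crop confirms it: a rectangular clear body and a tag with the straight bar up, so this is the flat flask's stand. Next I fit the stand pose and tag angle to the corners.

```bash
cat > fit.py <<'E'
import numpy as np,cv2
from station import camera
from scipy.optimize import least_squares
top=lambda u,v:(355+(u+.5)/4.4-.5,125+(v+.5)/4.4-.5)
sc=lambda u,v:(165+(u-425+.5)/3.7-.5,225+(v+.5)/3.7-.5)
def P(p,kind,a,b):
    x,y,yaw,th,w=p
    if kind=='tag': l=np.array([-a*np.cos(th)+.0025*np.sin(th),b,.085+a*np.sin(th)+.0025*np.cos(th)])
    else: l=np.array([a,b*w,.012])
    c,s=np.cos(yaw),np.sin(yaw)
    return np.array([x+c*l[0]-s*l[1],y+s*l[0]+c*l[1],l[2]])
D=[('top','tag',0,.035,top(137,388)),('top','tag',0,-.035,top(258,407)),('top','tag',.075,.035,top(127,515)),('top','tag',.075,-.035,top(243,530)),
('top','tag',-.055,.018,top(180,308)),('top','tag',-.055,-.018,top(239,316)),
('top','b',-.09,1,top(57,530)),('top','b',-.09,-1,top(212,565)),('top','b',.22,1,top(160,68)),
('scene','tag',.075,-.035,sc(477,62)),('scene','tag',.075,.035,sc(560,37)),('scene','tag',0,-.035,sc(505,135)),('scene','tag',0,.035,sc(598,105)),
('scene','tag',-.055,-.018,sc(557,181)),
('scene','b',.22,-1,sc(615,412)),('scene','b',.22,1,sc(721,365))]
if __name__=="__main__":
    C={n:camera(n) for n in('top','scene')}
    def pr(n,X):
        c=C[n];K=np.array([[c['fx'],0,c['cx']],[0,c['fy'],c['cy']],[0,0,1]])
        return cv2.projectPoints(X[None],cv2.Rodrigues(c['R'])[0],c['t'],K,c['dist_coeffs'])[0].ravel()
    f=lambda p:np.concatenate([pr(d[0],P(p,*d[1:4]))-d[4] for d in D])
    r=least_squares(f,[.48,-.3,-.15,.15,.05],loss='soft_l1')
    print(r.x.round(4));print(f(r.x).reshape(-1,2).round(1))
E
python3 fit.py
```

```text
[ 0.5395 -0.2939 -0.2143  0.193   0.0439]
[[ 1.2 -1.2]
 [ 0.3  0.4]
 [-0.4 -2.4]
 [ 0.5  0.3]
 [ 0.5 -1.1]
 [ 0.6  0.1]
 [ 2.   0.7]
 [-1.9 -0.2]
 [-0.1 -1.4]
 [ 0.2 -0.2]
 [ 0.3 -1.1]
 [ 0.9 -1. ]
 [-0.9 -1.2]
 [-0.7 -0.7]
 [-0.8 -0.5]
 [ 2.  -1.3]]
```

```bash
cat > go.py <<'E'
import numpy as np,sys
from station import get_obs
from scipy.spatial.transform import Rotation as R
H=np.array([.5395,-.2939]);yaw=-.2143
o=get_obs();T=R.from_quat(o['eef_rot']);p=np.array(o['position'])
c,s=np.cos(yaw),np.sin(yaw);A=np.array([[c,-s],[s,c]])
G=R.from_matrix(np.array([[-s,c,0],[c,s,0],[0,0,-1]]).T)  # tool x = hinge y, tool z down
print('t',round(o['time_s'],2),'hinge-frame pos mm',(np.r_[A.T@(p[:2]-H),p[2]]*1e3).round(1),'F',o['wrist_force'].round(1),'open',round(o['opening'],2))
def mv(x,y,z,tilt=0):  # hinge frame mm -> cm, deg in the tool frame; tilt deg about hinge y
    w=np.r_[H+A@np.array([x,y])/1e3,z/1e3]
    g=G*R.from_euler('x',tilt,degrees=True) if 0 else G*R.from_rotvec([np.radians(tilt),0,0])
    print((x,y,z),(T.inv().apply(w-p)*100).round(2),np.degrees((T.inv()*g).as_rotvec()).round(1))
for a in sys.argv[1:]: mv(*map(float,a.split(',')))
E
python3 go.py 40,0,230 40,0,110
```

```text
t 0.2 hinge-frame pos mm [-499.8  841.3  218.2] F [ 0.7 -0.4 -0.3] open 1.0
(40.0, 0.0, 230.0) [-76.2   64.7   -1.13] [-0.   0.  -7.6]
(40.0, 0.0, 110.0) [-76.19  64.69  10.87] [-0.   0.  -7.6]
```

play_rows --plan '[255,0,0,-5,0,0,0,255,-76.2,64.7,-5,0,0,-7.6,255,-76.2,64.7,-5,0,0,-7.6,255,-76.2,64.7,-5,0,0,-7.6,255,-76.2,64.7,-5,0,0,-7.6,255,-76.2,64.7,-5,0,0,-7.6,255,-76.2,64.7,-5,0,0,-7.6,255,-76.2,64.7,-5,0,0,-7.6,255,-76.2,64.7,-5,0,0,-7.6,255,-76.2,64.7,-5,0,0,-7.6,255,-76.2,64.7,-5,0,0,-7.6,255,-76.2,64.7,-5,0,0,-7.6,255,-76.2,64.7,-5,0,0,-7.6,255,-76.2,64.7,-5,0,0,-7.6,255,-76.2,64.7,-5,0,0,-7.6,255,-76.2,64.7,-5,0,0,-7.6,255,-76.2,64.7,-5,0,0,-7.6,255,-76.2,64.7,-5,0,0,-7.6,255,-76.2,64.7,-5,0,0,-7.6,255,-76.2,64.7,-5,0,0,-7.6]' --squeeze 5

```text
time_s: 2.2
position: [0.5615, -0.2581, 0.2686]
eef_rot: [0.779, 0.627, -0.0, 0.0]
wrist_force: [0.5, 0.5, 0.2]
opening: 0.002
```

```bash
python3 go.py 40,0,230 40,0,110
```

```text
t 2.2 hinge-frame pos mm [ 13.9  39.6 268.6] F [0.5 0.5 0.2] open 0.0
(40.0, 0.0, 230.0) [-3.96  2.61  3.86] [-0.   0.  -0.1]
(40.0, 0.0, 110.0) [-3.95  2.61 15.86] [-0.   0.  -0.1]
```

play_rows --plan '[255,-4,2.6,3,0,0,0,255,-4,2.6,6,0,0,0,255,-4,2.6,8,0,0,0,255,-4,2.6,8,0,0,0,255,-4,2.6,8,0,0,0]'

```text
time_s: 2.7
position: [0.5784, -0.3026, 0.1893]
eef_rot: [0.779, 0.627, -0.0, 0.0]
wrist_force: [-1.2, -0.1, 0.6]
opening: 0.003
```

```bash
cat > wr.py <<'E'
import sys,cv2,numpy as np
from station import get_obs,camera
from scipy.spatial.transform import Rotation as R
o=get_obs();c=camera('wrist');M=c['mount'];T=R.from_quat(o['eef_rot']).as_matrix();p=np.array(o['position'])
im=c['color'][:,:,::-1].copy()
Rc=(T@M[:3,:3]).T;tc=-Rc@(p+T@M[:3,3])
K=np.array([[c['fx'],0,c['cx']],[0,c['fy'],c['cy']],[0,0,1]])
H=np.array([.5395,-.2939]);s_,c_=np.sin(-.2143),np.cos(-.2143);th=float(sys.argv[2])
def pj(x,y,z):
    return cv2.projectPoints(np.array([[H[0]+c_*x-s_*y,H[1]+s_*x+c_*y,z]]),cv2.Rodrigues(Rc)[0],tc,K,c['dist_coeffs'])[0].ravel()
for a,b in((0,.035),(0,-.035),(.075,.035),(.075,-.035),(-.055,.018),(-.055,-.018)):
    q=pj(-a*np.cos(th)+.0025*np.sin(th),b,.085+a*np.sin(th)+.0025*np.cos(th));print(q.round(0));cv2.circle(im,tuple(int(v) for v in q),3,(0,0,255),1)
for b in(.042,-.042):
    q=pj(0,b,.093);cv2.circle(im,tuple(int(v) for v in q),3,(0,255,0),1)
cv2.imwrite(f"pics/{sys.argv[1]}.png",im)
E
python3 wr.py wrist1 .193; python3 go.py 40,0,110
```

```text
[326. 152.]
[232. 152.]
[333.  41.]
[224.  41.]
[301. 216.]
[257. 216.]
t 2.75 hinge-frame pos mm [ 40.2  -0.3 190.2] F [ 0.1  0.2 -0.1] open 0.01
(40.0, 0.0, 110.0) [ 0.04 -0.03  8.02] [ 0.1  0.1 -0.1]
```

View pics/wrist1.png

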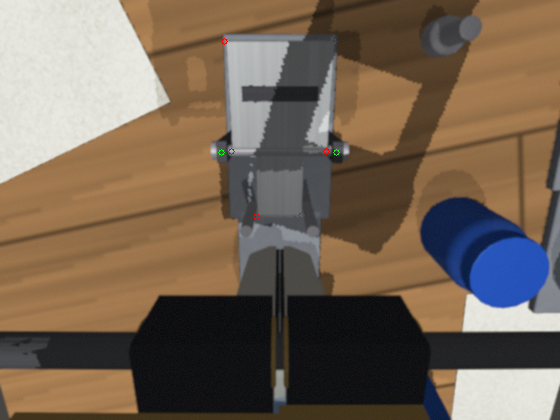

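Wrist picture: the fitted face corners at (224,41), (333,41) and the hinge ends at (232,152), (326,152) fall on the plate, so the pose is good to about 1–2 mm. I press the tail down next.

play_rows --plan '[255,0,0,4,0,0,0,255,0,0,8,0,0,0,255,0,0,10,0,0,0,255,0,0,10.5,0,0,0,255,0,0,11,0,0,0,255,0,0,11.5,0,0,0,255,0,0,12,0,0,0]'

```text
time_s: 3.45
position: [0.5796, -0.3033, 0.0719]
eef_rot: [0.779, 0.627, 0.0, 0.002]
wrist_force: [0.4, 0.0, 3.2]
opening: 0.008
```

```bash
python3 go.py 40,0,48; python3 -c "
from station import camera
print(camera('wrist')['mount'].round(3))"
```

```text
t 3.45 hinge-frame pos mm [41.2 -0.6 71.9] F [0.4 0.  3.2] open 0.01
(40.0, 0.0, 48.0) [ 0.07 -0.13  2.39] [ 0.2  0.1 -0. ]
[[ 1.    -0.     0.001  0.   ]
 [-0.     0.956  0.294 -0.082]
 [-0.001 -0.294  0.956 -0.167]
 [ 0.     0.     0.     1.   ]]
```

play_rows --plan '[255,0,0,0.5,0,0,0,255,0,0,1,0,0,0,255,0,0,1.5,0,0,0,255,0,0,2,0,0,0,255,0,0,2.4,0,0,0,255,0,0,2.4,0,0,0]'

```text
time_s: 4.1
position: [0.5789, -0.3029, 0.0456]
eef_rot: [0.779, 0.627, 0.0, 0.001]
wrist_force: [-0.3, -0.0, 0.8]
opening: 0.003
```

```bash
python3 go.py 40,0,90 40,0,230 -110,0,230 -110,0,120; python3 wr.py wrist2 .84
```

```text
t 4.1 hinge-frame pos mm [40.4 -0.4 45.6] F [-0.3 -0.   0.8] open 0.0
(40.0, 0.0, 90.0) [ 0.04 -0.04 -4.44] [ 0.1  0.1 -0. ]
(40.0, 0.0, 230.0) [  0.02  -0.02 -18.44] [ 0.1  0.1 -0. ]
(-110.0, 0.0, 230.0) [ 1.000e-02 -1.502e+01 -1.846e+01] [ 0.1  0.1 -0. ]
(-110.0, 0.0, 120.0) [  0.02 -15.03  -7.46] [ 0.1  0.1 -0. ]
[375. 216.]
[183. 216.]
[475.  54.]
[83. 54.]
[315. 258.]
[243. 258.]
```

View pics/wrist2.png

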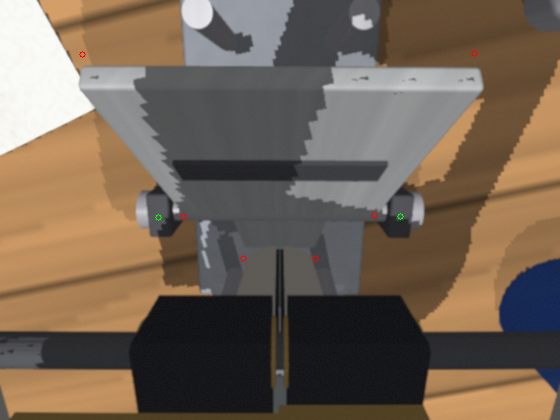

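The tag stands at about 55° (free edge at row 72, hinge at row 215), with nothing else disturbed. I lift off, go round to the robot's side and push the face over.

play_rows --plan '[255,0,0,-5,0,0,0,255,0,0,-10,0,0,0,255,0,0,-15,0,0,0,255,0,0,-20,0,0,0,255,0,0,-20,0,0,0,255,0,-5,-20,0,0,0,255,0,-10,-20,0,0,0,255,0,-15,-20,0,0,0,255,0,-15,-20,0,0,0,255,0,-15,-20,0,0,0,255,0,-15,-15,0,0,0,255,0,-15,-10,0,0,0,255,0,-15,-6.5,0,0,0,255,0,-15,-6.5,0,0,0]'

```text
time_s: 5.55
position: [0.4314, -0.2697, 0.1056]
eef_rot: [0.779, 0.627, -0.001, -0.003]
wrist_force: [-0.5, -0.3, 0.8]
opening: 0.008
```

```bash
python3 go.py -70,0,110 -10,0,115
```

```text
t 5.55 hinge-frame pos mm [-110.8    0.7  105.6] F [-0.5 -0.3  0.8] open 0.01
(-70.0, 0.0, 110.0) [-0.06  4.08 -0.47] [-0.3 -0.1 -0. ]
(-10.0, 0.0, 115.0) [-0.06 10.07 -1.  ] [-0.3 -0.1 -0. ]
```

play_rows --plan '[255,0,3,-0.5,0,0,0,255,0,4,-0.5,0,0,0,255,0,4.7,-0.5,0,0,0,255,0,5.4,-0.5,0,0,0,255,0,6.1,-0.5,0,0,0,255,0,6.8,-0.7,0,0,0,255,0,7.5,-0.9,0,0,0]'

```text
time_s: 6.25
position: [0.5051, -0.2858, 0.1146]
eef_rot: [0.779, 0.627, -0.001, -0.003]
wrist_force: [-2.2, -0.3, 1.3]
opening: 0.005
```

```bash
python3 go.py -10,0,120 -10,0,130 13,0,125
```

```text
t 6.25 hinge-frame pos mm [-35.3   0.6 114.6] F [-2.2 -0.3  1.3] open 0.0
(-10.0, 0.0, 120.0) [-0.05  2.53 -0.55] [-0.3 -0.1 -0. ]
(-10.0, 0.0, 130.0) [-0.05  2.52 -1.55] [-0.3 -0.1 -0. ]
(13.0, 0.0, 125.0) [-0.05  4.82 -1.06] [-0.3 -0.1 -0. ]
```

play_rows --plan '[255,0,1,-0.35,0,0,0,255,0,1.8,-0.95,0,0,0,255,0,2.5,-1.5,0,0,0,255,0,3.1,-1.5,0,0,0,255,0,3.7,-1.45,0,0,0,255,0,4.3,-1.25,0,0,0,255,0,4.8,-1.05,0,0,0,255,0,5.3,-0.75,0,0,0,255,0,5.7,-0.45,0,0,0,255,0,6.1,-0.05,0,0,0,255,0,6.5,0.45,0,0,0]'

```text
time_s: 7.35
position: [0.5688, -0.2997, 0.1093]
eef_rot: [0.779, 0.627, -0.001, -0.003]
wrist_force: [-0.3, -0.8, 0.5]
opening: 0.003
```

```bash
python3 go.py 38,0,95 42,0,87
```

```text
t 7.35 hinge-frame pos mm [ 29.9   0.6 109.3] F [-0.3 -0.8  0.5] open 0.0
(38.0, 0.0, 95.0) [-0.06  0.82  1.43] [-0.3 -0.1 -0. ]
(42.0, 0.0, 87.0) [-0.06  1.22  2.23] [-0.3 -0.1 -0. ]
```

play_rows --plan '[255,0,0.4,0.5,0,0,0,255,0,0.7,1,0,0,0,255,0,0.9,1.4,0,0,0,255,0,1.1,1.7,0,0,0,255,0,1.2,2,0,0,0,255,0,1.2,2.2,0,0,0,255,0,1.2,2.3,0,0,0]'

```text
time_s: 8.05
position: [0.5808, -0.3023, 0.0875]
eef_rot: [0.779, 0.627, -0.001, -0.002]
wrist_force: [-4.4, 4.2, 16.7]
opening: 0.002
```

```bash
python3 go.py 42,0,87
```

```text
t 8.05 hinge-frame pos mm [42.1  0.6 87.5] F [-4.4  4.2 16.7] open 0.0
(42.0, 0.0, 87.0) [-0.06 -0.01  0.05] [-0.2 -0.1 -0. ]
```

The fingertip is at 87.5 mm with 17 N, exactly the height of a level tag on its pins. I lift off, back away to the robot's side and check.

play_rows --plan '[255,0,0,-0.3,0,0,0,255,0,0,-3,0,0,0,255,0,0,-8,0,0,0,255,0,0,-13,0,0,0,255,0,0,-17,0,0,0,255,0,0,-17,0,0,0,255,0,-5,-17,0,0,0,255,0,-10,-17,0,0,0,255,0,-15,-17,0,0,0,255,0,-20,-17,0,0,0,255,0,-20,-17,0,0,0,255,0,-20,-17,0,0,0]'

```text
time_s: 9.25
position: [0.3856, -0.2601, 0.2587]
eef_rot: [0.779, 0.627, -0.0, -0.001]
wrist_force: [0.5, -1.2, 0.4]
opening: 0.006
```

```bash
python3 go.py
python3 - <<'E'
from station import camera
import cv2,numpy as np
c=np.zeros((600,800,3),np.uint8)
for n,x in(("top",0),("scene",400)):
    i=camera(n)["color"][:,:,::-1];o=cv2.imread(f"pics/{n}0.png")
    c[:300,x:x+400]=cv2.resize(i,(400,300))
    r=i[125:260,355:475] if n=="top" else i[225:340,165:267]
    c[300:,x:x+400]=cv2.resize(r,(400,300) if 0 else (400,300),interpolation=cv2.INTER_CUBIC)
cv2.imwrite("pics/end.png",c)
E
```

```text
t 9.25 hinge-frame pos mm [-157.6    0.3  258.7] F [ 0.5 -1.2  0.4] open 0.01
```

View pics/end.png

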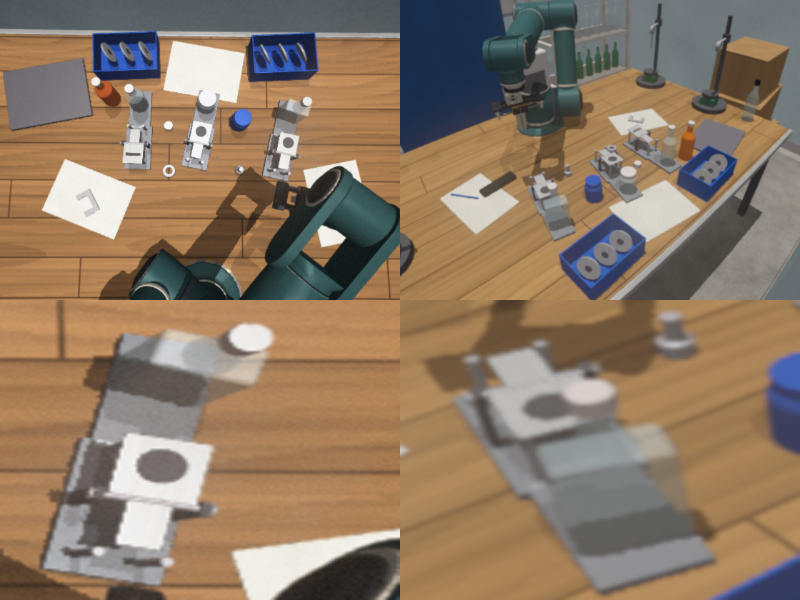

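The final picture shows the flat flask's tag turned over to the flask's side and level, with the round disc up (top-view crop, disc at (162,465)). The flask, its cap, the other two tags and the bystanders in view are where they were, and the arm is clear. I hand in.

```bash
python3 -c "
from station import job
print(job.close_job())"
```

```text
the job is handed in; nothing more can be done
None
```

The flat flask's tag is flipped over its hinge and lies flat on the flask's side with the disc face up; the job is handed in. I pressed its tail down with the shut fingertips, which raised the face to about 55°. Then I pushed the face over from the robot's side and pressed it down, without pinching.

**Last checks:**
- **Tag height:** the fingertip stopped at 87.5 mm with about 17 N, which is the height of a level tag on its pins.
- **Final pictures:** the disc is up. The flask, the other two tags, the bottles and the bystanders in view look unmoved. The arm hides part of the paper on the right and the pouch in the top view; the scene view shows the pouch looking undisturbed.
- **Time:** about 9.3 s of the 45 s had passed at the last check.

No check failed or disagreed. The comparison of the other objects was by eye, not measured.

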